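Seat the torch on the pegs of its charging dock

ROBOT

A 6-joint arm with a two-finger parallel gripper is mounted at the origin on the work surface. World frame = base frame: x ahead of the robot, y to its left, z up, the work surface at z = 0. Lengths are in m, angles in rad, forces in N, time in s.
With the tool pointing down it reaches from about 0.375 to 0.9 m from the base axis. Payload 3.1 kg.
Tool frame: the origin (TCP) lies between the finger pads; the fingertips stand 8 mm ahead of it and the grasp point (between the pads) lies 11 mm behind it; z points along the fingers, y is the line along which they close (so a half turn about z gives the same grasp; the last joint's range is limited). The gripper opens to 87 mm and grips with 3 to 60 N. Pads are 19 mm wide; open, the fingers measure 117 mm over their backs; the gripper's body (75 mm by 190 mm) begins 51 mm behind the grasp point.
Start: joints at [-1.393, 0.527, 1.433, -0, 1.181, -0.178], TCP at [0.218, -0.586, 0.201] pointing down, gripper open.
Joint ranges: [-3.08, 3.08], [-0.75, 2.2], [0.22, 2.44], [-1.43, 4.57], [0, 2.65], [-2.85, 2.85]. Speed limits (rad/s): [2.79, 2.79, 3.14, 3.14, 3.14, 3.14].

INTERFACE

Orientations are given as a unit quaternion [x, y, z, w].
In Python, from rig import robot gives the robot as it stands.
- The arm moves only by the tool move_arm, never from a script. Its argument "motion" is text: rows parted by semicolons, each of 5 numbers parted by spaces: the opening, from -1 (shut) to 1 (fully open), then the shift along the tool's x, y, z normalised to -1 to 1, where 1 is 0.2 m, then the turn about the tool's z normalised to -1 to 1, where 1 is pi rad. A call has 1 to 12 rows; each row is the pose to reach, as a shift and turn from the pose commanded when the call began, along the tool's axes at that moment, turning the shorter way round; what a row does not reach only later rows make up. A row lasts 1/12 s, in which the tool goes at most 41.7 mm and 7.16 degrees, less where a joint would pass 70% of its speed; a pose out of reach is approached as far as the arm can. A call with a number of a shift or a turn outside -1 to 1 is refused whole. A call with a gripper value outside its range is refused whole. The fingers move at their own pace and stop on an object; "newtons" is the grip in N (left out, the last holds). Time passes only in rows, so rows that repeat a pose let the fingers close. It gives the time, the measured TCP pose, the force, the opening and the grip force at its end, in the units of the state.
- robot.get_obs(): the state, without advancing time (a new reading comes with each control period).
- robot.camera(name): name is "side" or "top" or "wrist"; returns (picture, depth): 400x640x3 uint8, red, green, blue; 400x640 float32, m along the optical axis (not along the pixel's ray), 0 where there is no reading.
- robot.camera_model(name): a dict with "mtx" (3x3 intrinsics, pixels), "position" and "attitude" of the camera in the world. Camera axes: x right, y down, z forward; pixel columns grow to the right and rows downward; lengths in m; the calibration is good to about 2 mm. A picture is of the moment at which its call begins: read the wrist's pose just before it. camera_model takes no time and is no camera call; for the wrist camera it gives the pose at the moment of the call.
- robot.hand_in(): hands the job in; it is judged then, once.
The state is a dict: "time": time; "q": joint angles; "joint_velocities": joint speeds; "joint_torque": joint torques, N m; "position": TCP position; "tool_rot": TCP orientation; "ft_force": force on the tool from outside, world axes, zero at the start; "moment": the same for the moment, N m; "grip_width": finger opening in m; "grip_force": force on a finger pad.
Only numpy, scipy, OpenCV 4.12 (cv2) and the standard library are available. Lean on these libraries where they do the work, as an engineer would, in place of code of your own. Each camera call takes 0.05 s, during which the arm holds its last target. There are 200 camera calls.

TASK

Put the yellow torch back on its round charging dock: upright, centred and fully home, so that the dock's three pegs stand up inside the three grooves of the torch's foot, then let go. The ring of pegs may be set at any angle, so feel for the fit by turning the torch on the pegs; do not force it or drop it in. Leave the other things on the ledge where they are.

Things in the scene. Friction and masses are not known exactly. Their poses are not given: they have to be found in the camera images.
- torch: yellow plastic torch, 135 mm tall, about 300 g, standing on its tail, lens up. Origin: centre of its underside, z up its axis. Barrel 38 mm across; black switch on the +x side. Foot: black, 50 to 56 mm across, the lowest 12 mm; three radial grooves 11 mm wide and 12 mm deep, open below and outward, round a 16 mm core, point 0, 120 and 240 degrees from +x (one is under the switch).
- torch_head (a point): point on the torch's axis, 115 mm above its underside, in the middle of the round head, 50 mm across, which runs from 96 mm to the flat top at 135 mm; grip here, from above, at any yaw
- dock: charging dock, fixed to the ledge: a round black puck 92 mm across and 24 mm high, origin at the centre of its underside, z up, small green lamp on its -x side. A 66 mm aluminium crown disc, 4 mm thick, lies on it and carries the pegs. The crown is stiff and stays as set, at any angle to the dock: its angle is NOT reported; it must be felt, or seen from above.
- dock_seat (a point): centre of the crown disc's top face, 28 mm above the ledge; the torch's origin comes here when home. Its axes do not follow the pegs. Three copper pegs, 7 mm thick, stand 9 mm above this face on a circle of 18 mm radius, 120 degrees apart. The fit allows about 6 degrees and 2 mm either way; otherwise the foot rests on the peg tops, 9 mm too high.
- key_bowl: speckled stoneware bowl, 128 mm across, 50 mm high, origin at the centre of its underside; leave alone
- fob: black car fob, 68 x 36 x 14 mm, lying flat, origin at the centre of its underside; leave alone
- opener: flat steel bottle opener, about 120 mm long along x, 36 mm wide, 6 mm thick, origin under its middle; leave alone
- padlock: brass padlock lying flat, 34 x 42 x 18 mm with a steel shackle to +x, origin under its body; leave alone
- coaster: round green glass coaster, 96 mm across, 7 mm thick, origin at the centre of its underside; leave alone
Mind the look-alikes: they are no part of the job. There is more than one size of the torch; the one meant has the size given above.

How it is judged:
By the outcome, as a careful person would: the job done as asked, in the order asked, and still so for the second after the job is handed in, with the robot touching nothing.
It also fails if it takes over 64 s, if anything falls off the work surface, if the arm or the gripper's body presses on something with over 40 N, if the wrist force passes 120 N, or if a joint passes its speed limit or range.

## Working session

There is one attempt and no reset: what is moved stays moved. The work goes in short steps, Python scripts to look and compute and a tool call to move; the robot and the scene stay as the last step left them, time stands still between calls to the robot, and variables do not carry over. Pictures are saved under pics/ and viewed, at most 10 in all, crops included, and the job is handed in when it is done.

Besides the shell and the picture viewer there is one more tool, called after "Request:" as name(argument=value, ...) on one line, values as JSON. move_arm: Moves the arm, as the interface text tells. Its arguments: {"type":"object","properties":{"motion":{"type":"string"},"newtons":{"type":"number"}},"required":["motion"]}

```bash
mkdir -p pics; ls; cat > h.py <<'E'
import numpy as np, cv2
from scipy.spatial.transform import Rotation as R
from rig import robot
def snap(n,f=None):
    m=robot.camera_model(n); p,d=robot.camera(n)
    if f: cv2.imwrite('pics/'+f,cv2.cvtColor(p,cv2.COLOR_RGB2BGR))
    return p,d,m
def rot(m):
    a=np.array(m['attitude']); return a if a.shape==(3,3) else R.from_quat(a).as_matrix()
def ray(m,u,v):
    return rot(m)@np.linalg.inv(m['mtx'])@np.array([u,v,1.0])
def onplane(m,u,v,z):
    r=ray(m,u,v); c=np.array(m['position']); return c+r*(z-c[2])/r[2]
def cloud(m,d):
    v,u=np.mgrid[:d.shape[0],:d.shape[1]]
    k=np.linalg.inv(m['mtx']); P=np.stack([u,v,np.ones_like(u)],-1)@k.T*d[...,None]
    return P@rot(m).T+np.array(m['position'])
def proj(m,p):
    c=rot(m).T@(np.array(p)-m['position']); q=m['mtx']@c; return q[:2]/q[2]
E
python3 - <<'E'
from h import *
for n in('top','side'):
    p,d,m=snap(n,n+'0.png'); print(n,m)
    np.savez('/tmp/'+n,p=p,d=d)
print(robot.get_obs())
E
```

```text
pics
top {'mtx': array([[384.17685919,   0.        , 318.54630722],
       [  0.        , 384.17685919, 195.25670124],
       [  0.        ,   0.        ,   1.        ]]), 'position': array([ 0.40526035, -0.01634831,  1.03339126]), 'attitude': array([-0.69809208,  0.71104608, -0.04599055,  0.07046836])}
side {'mtx': array([[374.14325714,   0.        , 318.2266548 ],
       [  0.        , 374.14325714, 205.63701103],
       [  0.        ,   0.        ,   1.        ]]), 'position': array([0.00131338, 0.58410119, 0.70062671]), 'attitude': array([-0.34597035,  0.82259382, -0.42097882,  0.16254461])}
{'time': 0.1, 'q': array([-1.39249477e+00,  5.28394820e-01,  1.43373777e+00, -5.85191897e-06,
        1.18139377e+00, -1.78452040e-01]), 'joint_velocities': array([ 0.00199332, -0.00088107, -0.0037574 ,  0.00049421, -0.00050033,
        0.00174719]), 'joint_torque': array([-8.52072503e-05, -4.40986490e+01, -1.77150464e+01,  6.34216983e-02,
        5.33908478e-02, -5.05609114e-05]), 'position': array([ 0.21820289, -0.58494774,  0.20046782]), 'tool_rot': array([ 9.84132340e-01,  1.77433373e-01, -2.63308676e-06, -9.66852444e-04]), 'ft_force': array([-0.24251152, -0.29810098, -0.4894518 ]), 'moment': array([ 0.00274607,  0.01991216, -0.00098978]), 'grip_force': 0.0, 'grip_width': 0.08732131328506083}
```

View pics/top0.png

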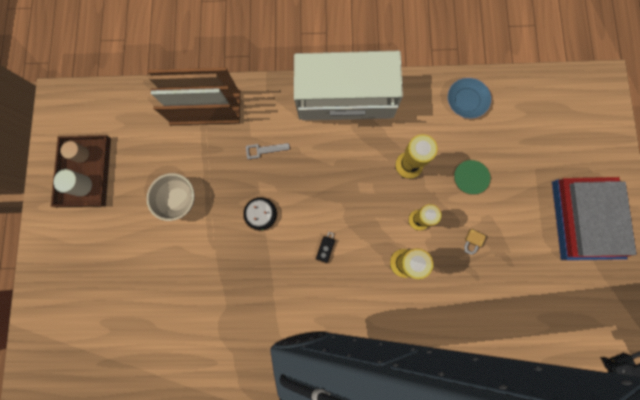

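View pics/side0.png

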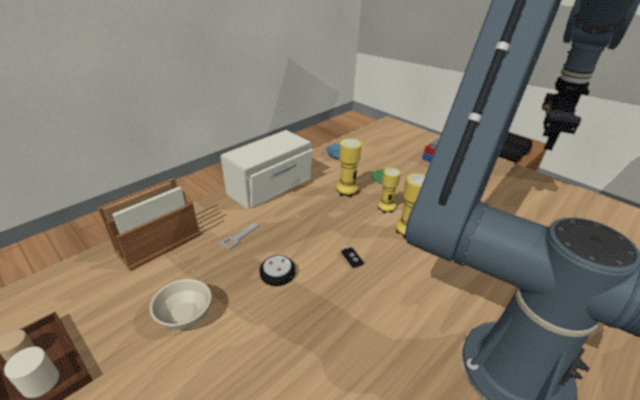

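The top view shows three yellow torches with heads at about (423,149), (430,215) and (417,264), and the dock at (261,213) with three copper pegs. The side view shows the same torches at (349,150), (390,175) and (413,190). Next I'll measure the height and head size of each.

```bash
python3 - <<'E'
from h import *
z=np.load('/tmp/top.npz');p,d=z['p'],z['d'];m=robot.camera_model('top')
C=cloud(m,d)
for n,(u,v) in dict(A=(423,149),B=(430,215),C=(417,264)).items():
    Z=C[v-22:v+22,u-25:u+25]; zt=np.percentile(Z[...,2],[90,97,99.5])
    top=zt[1]; mk=(abs(C[...,2]-top)<.008)
    lab=cv2.connectedComponents(mk.astype(np.uint8))[1]; L=lab==np.bincount(lab[v-5:v+6,u-5:u+6][mk[v-5:v+6,u-5:u+6]]).argmax()
    c=C[L]; vs,us=np.nonzero(L)
    (cu,cv_),r=cv2.minEnclosingCircle(np.stack([us,vs],1).astype(np.float32))
    print(n,zt.round(4),'ctr',onplane(m,cu,cv_,np.median(c[:,2])).round(4),'area diam',2*np.sqrt(L.sum()/np.pi)*np.median(d[L])/384, us.min(),us.max(),vs.min(),vs.max())
# table heights
print('table',C[300,60],C[230,380])
# dock
Zd=C[195:232,240:282]; print('dock z',np.percentile(Zd[...,2],[50,80,90,98]))
im=cv2.cvtColor(p,cv2.COLOR_RGB2BGR)
a=cv2.resize(im[190:237,235:287],None,fx=7,fy=7,interpolation=cv2.INTER_CUBIC)
b=cv2.resize(im[125:290,385:450],None,fx=3.2,fy=3.2,interpolation=cv2.INTER_CUBIC)
H=max(a.shape[0],b.shape[0]);o=np.zeros((H,a.shape[1]+b.shape[1],3),np.uint8);o[:a.shape[0],:a.shape[1]]=a;o[:b.shape[0],a.shape[1]:]=b
cv2.imwrite('pics/crop1.png',o);print(o.shape)
E
```

```text
A [0.1809 0.1823 1.0334] ctr [ 0.6504 -0.226   0.1802] area diam 0.06516105649845826 408 437 135 162
B [0.1353 0.1374 0.1395] ctr [ 0.5041 -0.2442  0.1357] area diam 0.05016457538716538 419 440 205 225
C [0.1812 0.1824 0.1843] ctr [ 0.3921 -0.1989  0.1803] area diam 0.06680149574974939 402 432 249 279
table [ 3.08612577e-01  7.14040690e-01 -1.09417575e-05] [ 0.48017575 -0.14498595 -0.00274779]
dock z [0.02066137 0.02721676 0.02875334 0.03132982]
(528, 572, 3)
```

View pics/crop1.png

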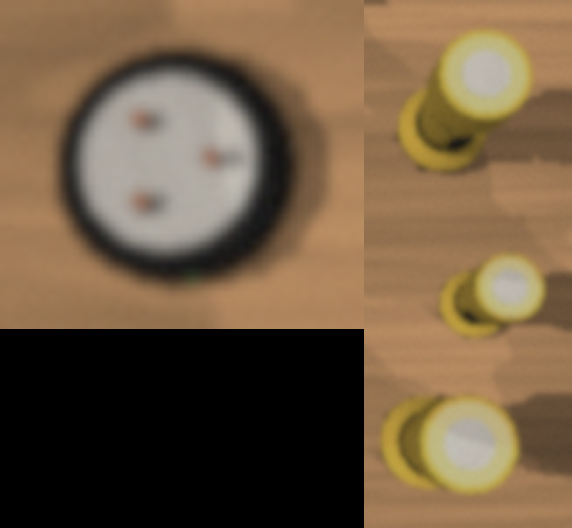

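Candidates in the top view are A (423,149), 180 mm tall, B (430,215), 136 mm tall with a 50 mm head, and C (417,264), 180 mm tall. B fits the 135 mm torch, and the crop confirms it is the small one. The dock pegs sit in the crop at about (142,119), (209,157) and (138,202).

```bash
python3 - <<'E'
from h import *
z=np.load('/tmp/top.npz');p,d=z['p'],z['d'];m=robot.camera_model('top')
hsv=cv2.cvtColor(p,cv2.COLOR_RGB2HSV)[190:237,235:287]
g=((hsv[...,1]<60)&(hsv[...,2]>110)).astype(np.uint8)
cs=max(cv2.findContours(g,0,2)[0],key=cv2.contourArea)
(cu,cv_),ax,_=cv2.fitEllipse(cv2.convexHull(cs)); print(cu,cv_,ax)
c=onplane(m,cu+235,cv_+190,.028);print('crown',c.round(4))
bl=(cv2.cvtColor(p,cv2.COLOR_RGB2GRAY)[190:237,235:287]<60).astype(np.uint8)
cs=max(cv2.findContours(bl,0,2)[0],key=cv2.contourArea);(a,b),ax,_=cv2.fitEllipse(cv2.convexHull(cs));print('puck',onplane(m,a+235,b+190,.022).round(4),ax)
P=np.array([onplane(m,x/7+235,y/7+190,.036) for x,y in((142,119),(209,157),(138,202))])[:,:2]
print(P.round(4),'mean',P.mean(0).round(4)); 
w=P-P.mean(0); an=np.degrees(np.arctan2(w[:,1],w[:,0]));print(an.round(1),an%120,np.linalg.norm(w,axis=1))
o=robot.get_obs();M=R.from_quat(o['tool_rot']).as_matrix();print(M.round(3))
t=np.array([.504,-.244,.26]);print((M.T@(t-o['position'])/.2).round(3))
E
```

```text
23.49399185180664 22.603673934936523 (24.710378646850586, 25.518556594848633)
crown [0.5298 0.1772 0.028 ]
puck [0.5281 0.174  0.022 ] (32.185035705566406, 33.14604949951172)
[[0.5438 0.1843]
 [0.5289 0.1589]
 [0.5125 0.1855]] mean [0.5284 0.1762]
[ 27.8 -88.3 149.8] [27.75554685 31.69027352 29.84881206] [0.0174216  0.01737389 0.01842203]
[[ 0.937  0.349 -0.   ]
 [ 0.349 -0.937  0.002]
 [ 0.    -0.002 -1.   ]]
[ 1.934 -1.099 -0.295]
```

Request:
move_arm(motion="1 0 0 -0.2 0;1 0.2 -0.11 -0.35 0.04;1 0.4 -0.23 -0.4 0.08;1 0.6 -0.34 -0.4 0.12;1 0.8 -0.45 -0.4 0.15;1 1 -0.57 -0.4 0.15;1 1 -0.57 -0.4 0.15;1 1 -0.57 -0.4 0.15")

```text
time: 0.77
position: [0.3687, -0.4031, 0.2812]
tool_rot: [0.999, -0.054, 0.0, -0.002]
ft_force: [-0.7, 0.3, 0.8]
grip_width: 0.0872
grip_force: 0.0
```

```bash
python3 - <<'E'
from h import *
o=robot.get_obs();M=R.from_quat(o['tool_rot']).as_matrix();print(o['time'],o['position'],M.round(3))
m=robot.camera_model('wrist');print(m['position'],rot(m).round(2),m['mtx'])
t=np.array([.504,-.244,.27]);print((M.T@(t-o['position'])/.2).round(3))
print(proj(m,[.504,-.244,.135]),proj(m,[.504,-.244,0]))
E
```

```text
0.7667 [ 0.36869643 -0.40311595  0.28119768] [[ 0.994 -0.108  0.001]
 [-0.108 -0.994  0.004]
 [ 0.    -0.004 -1.   ]]
[ 0.44907682 -0.41356155  0.46489099] [[-0.11 -0.95 -0.29]
 [-0.99  0.1   0.03]
 [-0.    0.29 -0.96]] [[294.65457988   0.         320.03660312]
 [  0.         294.65457988 199.66489003]
 [  0.           0.           1.        ]]
[ 0.586 -0.864  0.06 ]
[153.30077974  74.05781888] [203.18757079  84.92597018]
```

```bash
python3 - <<'E'
from h import *
p,d,m=snap('wrist');np.savez('/tmp/w1',p=p,d=d)
print(proj(m,[.504,-.244,.135]),proj(m,[.504,-.244,0]))
im=cv2.cvtColor(p,cv2.COLOR_RGB2BGR)
cv2.imwrite('pics/w1.png',cv2.resize(im[20:160,80:280],None,fx=4,fy=4,interpolation=cv2.INTER_CUBIC))
E
```

```text
[153.30077974  74.05781888] [203.18757079  84.92597018]
```

View pics/w1.png

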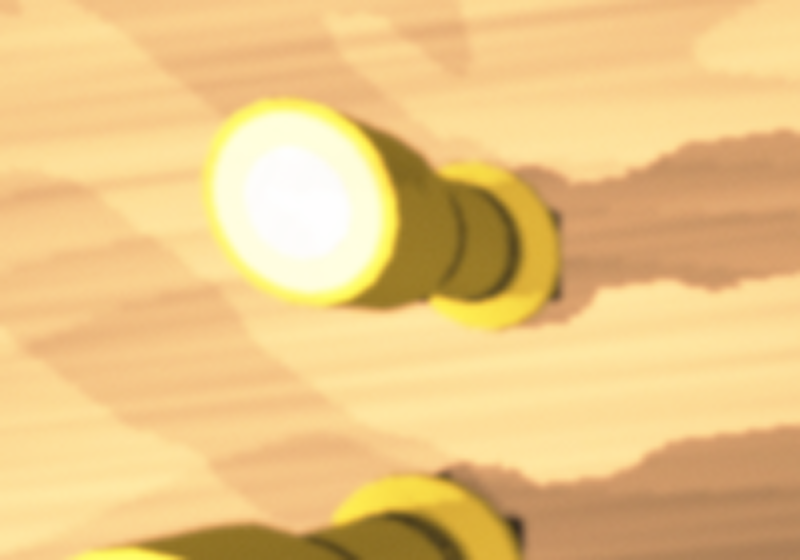

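The torch head is at crop (300,200). The foot shows two black segments at (555,220) and (555,292) with a groove gap between them at about (555,256), so one groove faces roughly -y. The switch isn't visible from this side. I'll work out the groove's bearing.

```bash
python3 - <<'E'
from h import *
m=robot.camera_model('wrist');z=np.load('/tmp/w1.npz');p,d=z['p'],z['d']
hd=onplane(m,80+300/4,20+200/4,.135);print('head',hd.round(4))
c=onplane(m,80+490/4,20+247/4,.012);print('foot flange',c.round(4))
for y in(220,256,292):
    q=onplane(m,80+557/4,20+y/4,.008)
    for e in((.504,-.244),c[:2]): 
        w=q[:2]-e;print(y,q.round(4),np.degrees(np.arctan2(w[1],w[0])).round(1),np.linalg.norm(w).round(4))
z=np.load('/tmp/side.npz');p,d=z['p'],z['d'];m=robot.camera_model('side')
for h in(0,.05,.07,.135):print(h,proj(m,[.504,-.244,h]))
im=cv2.cvtColor(p,cv2.COLOR_RGB2BGR)
a=cv2.resize(im[160:225,360:420],None,fx=9,fy=9,interpolation=cv2.INTER_CUBIC)
cv2.imwrite('pics/s1.png',a)
E
```

```text
head [ 0.5061 -0.2505  0.135 ]
foot flange [ 0.5052 -0.2523  0.012 ]
220 [ 0.512  -0.2768  0.008 ] -76.4 0.0338
220 [ 0.512  -0.2768  0.008 ] -74.6 0.0254
256 [ 0.5001 -0.2743  0.008 ] -97.3 0.0306
256 [ 0.5001 -0.2743  0.008 ] -103.1 0.0226
292 [ 0.488  -0.2718  0.008 ] -119.9 0.032
292 [ 0.488  -0.2718  0.008 ] -131.4 0.026
0 [385.69542649 208.93674392]
0.05 [387.82827135 195.89045628]
0.07 [388.71259482 190.48118411]
0.135 [391.71869853 172.09330486]
```

View pics/s1.png

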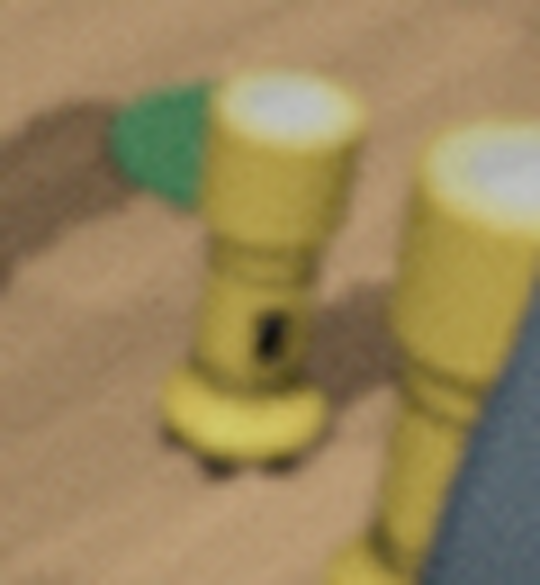

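The black switch is at crop (270,337), slightly right of the barrel axis at 256. That puts the switch yaw at about 130–137°, which agrees with the groove seen by the wrist camera. The pegs are at about 150° (mod 120), so the torch needs a small turn of about +15°.

Request:
move_arm(motion="1 0.12 -0.17 0 0;1 0.24 -0.34 0 0;1 0.36 -0.51 0 0;1 0.48 -0.68 0.05 0;1 0.592 -0.849 0.1 0;1 0.592 -0.849 0.15 0;1 0.592 -0.849 0.15 0")

```text
time: 1.4
position: [0.5023, -0.2522, 0.2488]
tool_rot: [0.998, -0.056, -0.002, -0.001]
ft_force: [-0.5, 0.2, 0.2]
grip_width: 0.0872
grip_force: 0.0
```

```bash
python3 - <<'E'
from h import *
p,d,m=snap('wrist','w2.png')
o=robot.get_obs();M=R.from_quat(o['tool_rot']).as_matrix();print(o['time'],o['position'],M.round(3))
C=cloud(m,d); mk=((abs(C[...,2]-.134)<.006)&(d>0)&(np.hypot(C[...,0]-.505,C[...,1]+.247)<.05))
c=C[mk];print(len(c)); print(c.min(0),c.max(0),(np.percentile(c,1,axis=0)+np.percentile(c,99,axis=0))/2)
vs,us=np.nonzero(mk);print(us.min(),us.max(),vs.min(),vs.max())
E
```

```text
1.45 [ 0.50205153 -0.25374858  0.24984721] [[ 0.994 -0.113 -0.003]
 [-0.113 -0.994  0.001]
 [-0.003 -0.001 -1.   ]]
1751
[ 0.48307226 -0.27140366  0.12829014] [ 0.53229389 -0.22230664  0.13838062] [ 0.50805031 -0.24680195  0.13398764]
290 337 162 209
```

Request:
move_arm(motion="1 0.02 -0.03 0.1 0;1 0.02 -0.03 0.25 0;1 0.02 -0.03 0.4 0;1 0.02 -0.03 0.4 0")

```text
time: 1.78
position: [0.5032, -0.2482, 0.1667]
tool_rot: [0.998, -0.059, -0.005, -0.003]
ft_force: [-1.5, 0.6, -0.7]
grip_width: 0.0869
grip_force: 0.0
```

Request:
move_arm(motion="1 0.015 0 0.15 0;1 0.015 0 0.29 0;1 0.015 0 0.29 0;-1 0.015 0 0.29 0;-1 0.015 0 0.29 0;-1 0.015 0 0.29 0;-1 0.015 0 0.29 0;-1 0.015 0 0.29 0", newtons=25)

```text
time: 2.45
position: [0.5113, -0.2492, 0.115]
tool_rot: [0.998, -0.057, 0.001, 0.001]
ft_force: [0.2, -0.2, 1.0]
grip_width: 0.0613
grip_force: 0.0
```

Request:
move_arm(motion="-1 0 0 0 0;-1 0 0 0 0;-1 0 0 0 0;-1 0 0 0 0")

```text
time: 2.78
position: [0.5116, -0.2476, 0.1152]
tool_rot: [0.998, -0.058, 0.001, -0.001]
ft_force: [-1.1, 4.9, 15.8]
grip_width: 0.0349
grip_force: 7.8
```

```bash
python3 - <<'E'
from h import *
o=robot.get_obs();print(o)
p,d,m=snap('wrist'); im=cv2.cvtColor(p,cv2.COLOR_RGB2BGR)
p2,d2,m2=snap('side'); im2=cv2.cvtColor(p2,cv2.COLOR_RGB2BGR)
a=cv2.resize(im[80:300,180:460],(560,440));b=cv2.resize(im2[120:230,360:420],(240,440))
cv2.imwrite('pics/g1.png',np.hstack([a,b]))
C=cloud(m,d);c=C[190,:];print(C[160:240:10,300].round(3))
E
```

```text
{'time': 2.7833, 'q': array([-0.64878223,  0.56582045,  1.65814075,  0.00322271,  0.9166151 ,
        1.0353807 ]), 'joint_velocities': array([ 0.00359596, -0.01125576, -0.00677705,  0.00735339,  0.01176747,
        0.00068109]), 'joint_torque': array([-2.51296945e+00, -3.33999252e+01, -1.17796782e+01, -1.06028426e+00,
       -1.15699310e+00, -8.75453639e-03]), 'position': array([ 0.51164068, -0.24761716,  0.11524749]), 'tool_rot': array([ 9.98336994e-01, -5.76311709e-02,  1.13558888e-03, -7.77812451e-04]), 'ft_force': array([-1.11475794,  4.85049832, 15.82406769]), 'moment': array([ 1.19014023,  0.02685339, -0.00719353]), 'grip_force': 7.8229044657200575, 'grip_width': 0.03490227574810455}
[[ 0.547 -0.232  0.001]
 [ 0.537 -0.231  0.001]
 [ 0.526 -0.229 -0.   ]
 [ 0.522 -0.23   0.025]
 [ 0.513 -0.229  0.028]
 [ 0.526 -0.236  0.1  ]
 [ 0.526 -0.237  0.12 ]
 [ 0.526 -0.238  0.136]]
```

View pics/g1.png

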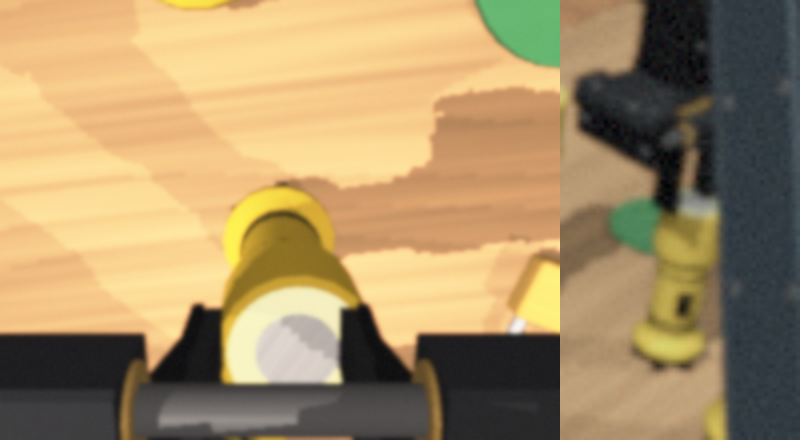

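The crop shows the head at (296,350) between fingers only 35 mm apart, so the grasp looks bad. I'll check the geometry numerically.

```bash
python3 - <<'E'
from h import *
p,d,m=snap('wrist'); C=cloud(m,d)
o=robot.get_obs();M=R.from_quat(o['tool_rot']).as_matrix();print(o['position'],o['ft_force'],o['grip_width'],o['grip_force'])
T=(C-o['position'])@M  # tool frame
hsv=cv2.cvtColor(p,cv2.COLOR_RGB2HSV)
y=(d>0)&(np.hypot(C[...,0]-.508,C[...,1]+.247)<.06)&(abs(C[...,2]-.135)<.012)
mk=y&(p.min(-1)>60); c=C[mk];print('torch top',len(c),c.min(0),c.max(0)); vs,us=np.nonzero(mk);print(us.min(),us.max(),vs.min(),vs.max())
A=np.c_[c[:,:2]-c[:,:2].mean(0),np.ones(len(c))];print('plane',np.linalg.lstsq(A,c[:,2],rcond=None)[0])
bk=(p.max(-1)<45)&(d>0)&(T[...,2]>-.06)&(T[...,2]<.03)
t=T[bk];print('black tool pts',len(t))
for s in(t[t[:,1]<0],t[t[:,1]>0]):
    if len(s):print(np.percentile(s,[1,50,99],axis=0).round(4))
print('proj grasp',proj(m,o['position']-.011*M[:,2]),'tip',proj(m,o['position']+.008*M[:,2]))
for v in range(195,235,6):print(v,[tuple(T[v,u].round(3)) for u in(285,295,320,345,355,365)])
E
```

```text
[ 0.51243312 -0.24779206  0.11654673] [-0.93918829  5.04966314 21.79169965] 0.023315692671080485 10.716367699205875
torch top 2388 [ 0.4966478  -0.28196986  0.12348107] [ 0.52933992 -0.22817309  0.14638571]
281 374 220 270
plane [-0.00209925  0.08566184  0.1372764 ]
black tool pts 1316
[[ 0.0021 -0.0366 -0.0595]
 [ 0.0114 -0.0172 -0.0441]
 [ 0.1144 -0.0123  0.0293]]
[[-0.001   0.0146 -0.0597]
 [ 0.0109  0.0183 -0.0457]
 [ 0.0128  0.0248 -0.025 ]]
proj grasp [318.62517842 242.69031633] tip [318.75517817 231.02880045]
195 [(np.float64(-0.004), np.float64(-0.036), np.float64(0.115)), (np.float64(0.002), np.float64(-0.023), np.float64(0.092)), (np.float64(0.014), np.float64(0.001), np.float64(0.052)), (np.float64(0.001), np.float64(0.025), np.float64(0.096)), (np.float64(-0.005), np.float64(0.038), np.float64(0.116)), (np.float64(-0.005), np.float64(0.048), np.float64(0.117))]
201 [(np.float64(-0.011), np.float64(-0.036), np.float64(0.116)), (np.float64(-0.004), np.float64(-0.024), np.float64(0.093)), (np.float64(0.019), np.float64(0.001), np.float64(0.017)), (np.float64(-0.005), np.floa
[... 1274 characters left out ...]
p.float64(-0.037), np.float64(0.117)), (np.float64(-0.039), np.float64(-0.026), np.float64(0.116)), (np.float64(0.016), np.float64(0.001), np.float64(-0.02)), (np.float64(0.016), np.float64(0.016), np.float64(-0.02)), (np.float64(0.015), np.float64(0.022), np.float64(-0.019)), (np.float64(-0.039), np.float64(0.05), np.float64(0.116))]
231 [(np.float64(0.012), np.float64(-0.02), np.float64(-0.021)), (np.float64(-0.002), np.float64(-0.017), np.float64(0.014)), (np.float64(0.012), np.float64(0.001), np.float64(-0.02)), (np.float64(0.012), np.float64(0.016), np.float64(-0.02)), (np.float64(0.013), np.float64(0.022), np.float64(-0.022)), (np.float64(0.011), np.float64(0.028), np.float64(-0.017))]
```

The finger points end at the torch's top face, and the upward force is rising, so the fingers seem to be resting on top of the head instead of around it. I'll open, lift off and measure where the fingertips really are.

Request:
move_arm(motion="1 0 0 -0.05 0;1 0 0 -0.15 0;1 0 0 -0.25 0;1 0 0 -0.25 0;1 0 0 -0.25 0;1 0 0 -0.25 0;1 0 0 -0.25 0;1 0 0 -0.25 0;1 0 0 -0.25 0;1 0 0 -0.25 0")

```text
time: 3.77
position: [0.5102, -0.2484, 0.1626]
tool_rot: [0.998, -0.057, -0.001, -0.0]
ft_force: [-0.1, -0.1, -0.0]
grip_width: 0.0813
grip_force: 0.0
```

```bash
python3 - <<'E'
from h import *
p,d,m=snap('wrist'); C=cloud(m,d); im=cv2.cvtColor(p,cv2.COLOR_RGB2BGR)
o=robot.get_obs();M=R.from_quat(o['tool_rot']).as_matrix();print(o['time'],o['position'],o['ft_force'],o['grip_width'])
T=(C-o['position'])@M
bk=(d>0)&(T[...,2]>-.1)&(T[...,2]<.03)&(abs(T[...,1])<.075)&(p.max(-1)<70)
for s in(T[bk&(T[...,1]<0)],T[bk&(T[...,1]>0)]):
    print(len(s),np.percentile(s,[1,25,50,75,99],axis=0).round(4))
c=C[(d>0)&(np.hypot(C[...,0]-.508,C[...,1]+.247)<.06)&(abs(C[...,2]-.135)<.01)];print('torch top',len(c),c.min(0),c.max(0))
A=np.c_[c[:,:2]-c[:,:2].mean(0),np.ones(len(c))];print('plane',np.linalg.lstsq(A,c[:,2],rcond=None)[0])
for y in(-.05,.05):print(proj(m,o['position']+M@[0,y,.008]),proj(m,o['position']+M@[0,y,-.05]))
p2,d2,m2=snap('side'); im2=cv2.cvtColor(p2,cv2.COLOR_RGB2BGR)
q=proj(m2,o['position']+M@[0,0,.008]);print('tip in side',q,proj(m2,o['position']+M@[0,.0435,.008]),proj(m2,o['position']+M@[0,-.0435,.008]))
a=cv2.resize(im[150:400,160:480],(512,400));b=cv2.resize(im2[110:220,360:430],(254,400),interpolation=cv2.INTER_CUBIC)
cv2.imwrite('pics/g2.png',np.hstack([a,b]))
E
```

```text
3.8167 [ 0.51032952 -0.2484569   0.16277931] [-0.21029551 -0.08483408 -0.05458725] 0.08359982480618208
3034 [[-0.0075 -0.0687 -0.0999]
 [ 0.0018 -0.0448 -0.0949]
 [ 0.0103 -0.0443 -0.0793]
 [ 0.0125 -0.0431 -0.0538]
 [ 0.0393 -0.0392 -0.0262]]
2733 [[-0.0076  0.0416 -0.0998]
 [ 0.0027  0.044  -0.0934]
 [ 0.0108  0.0464 -0.0711]
 [ 0.0128  0.047  -0.0494]
 [ 0.0394  0.0717 -0.0243]]
torch top 3204 [ 0.48360833 -0.26842843  0.12503548] [ 0.53304618 -0.21878277  0.1391076 ]
plane [-0.04551738 -0.01312783  0.13586091]
[247.45117702 231.05640725] [220.80894    275.33108174]
[389.95669611 231.17346434] [415.61258676 275.48414135]
tip in side [391.80174306 164.90197489] [401.76428166 160.54752285] [381.42326126 169.43822846]
```

View pics/g2.png

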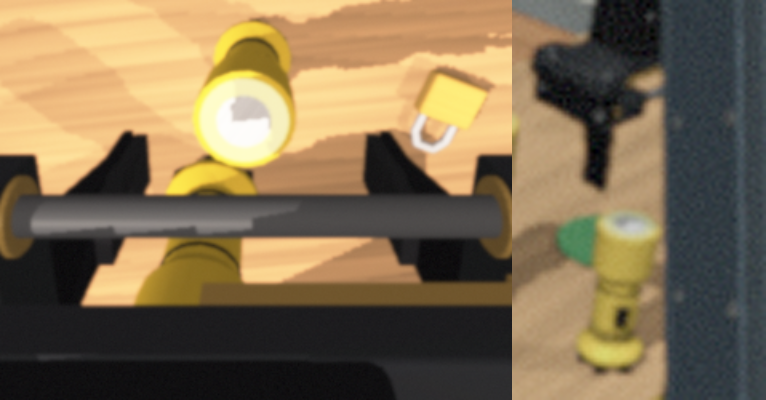

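The torch is upright again at crop (243,118). In the side view the fingertip is at crop (600,187), about 8 px above where the reported TCP predicts. All three views put the tips about 21 mm behind the reported TCP, not 8 mm ahead of it as stated, so the fingers act about 29 mm short. I'll use the measured value and go down deeper.

Request:
move_arm(motion="1 -0.028 -0.025 0.05 0;1 -0.028 -0.025 0.2 0;1 -0.028 -0.025 0.35 0;1 -0.028 -0.025 0.43 0;1 -0.028 -0.025 0.43 0;-1 -0.028 -0.025 0.43 0;-1 -0.028 -0.025 0.43 0;-1 -0.028 -0.025 0.43 0;-1 -0.028 -0.025 0.43 0;-1 -0.028 -0.025 0.43 0;-1 -0.028 -0.025 0.43 0;-1 -0.028 -0.025 0.43 0", newtons=25)

```text
time: 4.87
position: [0.5059, -0.2434, 0.078]
tool_rot: [0.998, -0.057, 0.001, 0.001]
ft_force: [-0.0, -0.0, 1.1]
grip_width: 0.0493
grip_force: 24.9
```

Request:
move_arm(motion="-1 0 0 0 0;-1 0 0 0 0;-1 0 0 0 0")

```text
time: 5.12
position: [0.506, -0.2435, 0.0779]
tool_rot: [0.998, -0.057, 0.001, 0.0]
ft_force: [-0.4, -1.8, 4.2]
grip_width: 0.0493
grip_force: 24.9
```

Request:
move_arm(motion="-1 0 0 -0.1 0;-1 0 0 -0.25 0;-1 0 0 -0.4 0;-1 0 -0.15 -0.4 0;-1 0 -0.3 -0.4 0;-1 0 -0.45 -0.4 0;-1 0 -0.6 -0.4 0;-1 0 -0.8 -0.4 0;-1 0 -0.8 -0.4 0")

```text
time: 5.87
position: [0.5216, -0.0765, 0.1562]
tool_rot: [0.998, -0.055, -0.003, -0.003]
ft_force: [-0.7, 0.4, -3.2]
grip_width: 0.0492
grip_force: 24.9
```

Request:
move_arm(motion="-1 -0.02 -0.15 0 0;-1 -0.05 -0.3 0 0;-1 -0.1 -0.5 0 0;-1 -0.12 -0.7 0 0;-1 -0.12 -0.9 0 0;-1 -0.12 -0.9 0 0;-1 -0.12 -0.9 0 0")

```text
time: 6.45
position: [0.5194, 0.0998, 0.1565]
tool_rot: [0.999, -0.055, -0.001, -0.0]
ft_force: [-0.1, -0.9, -1.7]
grip_width: 0.0491
grip_force: 24.9
```

```bash
python3 - <<'E'
from h import *
p,d,m=snap('wrist');p2,d2,m2=snap('side');np.savez('/tmp/c2',p=p,d=d,p2=p2,d2=d2)
o=robot.get_obs();M=R.from_quat(o['tool_rot']).as_matrix();print(o['position'],M.round(3))
q=proj(m,[.529,.1765,.03]);print('dock in wrist',q)
g=o['position']+M@[.003,.001,-.04];b=g-[0,0,.117]
t,f=proj(m2,g),proj(m2,b);print('torch side',t,f)
im=cv2.cvtColor(p,cv2.COLOR_RGB2BGR);im2=cv2.cvtColor(p2,cv2.COLOR_RGB2BGR)
u,v=np.clip(q.astype(int),[70,60],[570,340]);a=cv2.resize(im[v-60:v+60,u-60:u+60],(480,480),interpolation=cv2.INTER_CUBIC)
u2,v2=((t+f)/2).astype(int);print(u,v,u2,v2);b=cv2.resize(im2[v2-50:v2+50,u2-32:u2+32],(307,480),interpolation=cv2.INTER_CUBIC)
cv2.imwrite('pics/d1.png',np.hstack([a,b]));print(m2['position'])
E
```

```text
[0.51979054 0.09729644 0.15666733] [[ 0.994 -0.114 -0.002]
 [-0.114 -0.994 -0.   ]
 [-0.002  0.001 -1.   ]]
dock in wrist [247.9343662  187.08187282]
torch side [302.61252836 197.94048412] [302.65245421 235.89625625]
247 187 302 216
[0.00131338 0.58410119 0.70062671]
```

View pics/d1.png

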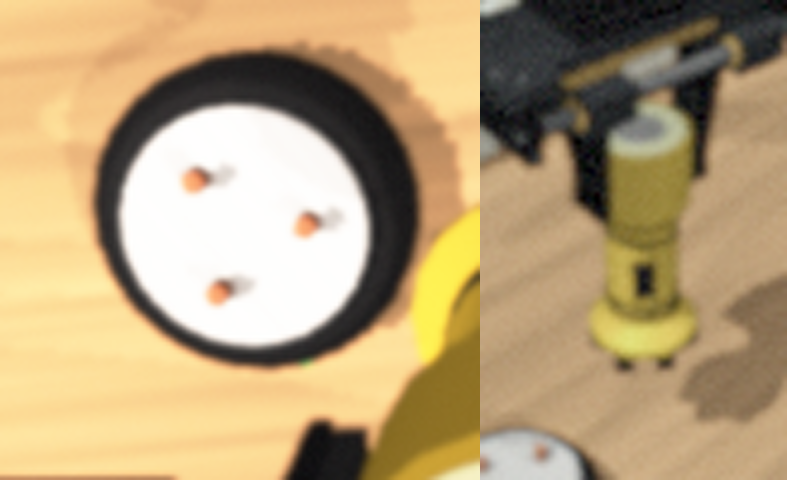

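The wrist crop shows pegs at (193,181), (306,226) and (217,294) on the white crown. The side crop shows the torch upright in the grip with its switch at (645,279), on the barrel centreline (644), so it faces the side camera and its yaw is about 137°.

```bash
python3 - <<'E'
from h import *
z=np.load('/tmp/c2.npz');p,d=z['p'],z['d'];m=robot.camera_model('wrist')
hsv=cv2.cvtColor(p,cv2.COLOR_RGB2HSV)
s=((hsv[...,0]<20)&(hsv[...,1]>90)&(hsv[...,2]>120)).astype(np.uint8)
s[:160]=0;s[:, :220]=0;s[210:]=0;s[:,272:]=0
n,lab,st,ce=cv2.connectedComponentsWithStats(s);print([(st[i,4],ce[i].round(1)) for i in range(1,n) if st[i,4]>5])
for z,pts in((.036,[(187+x/4,127+y/4) for x,y in((193,179),(306,223),(217,291))]),(.033,[ce[i] for i in range(1,n) if st[i,4]>12])):
    P=np.array([onplane(m,u,v,z) for u,v in pts])[:,:2]
    w=P-P.mean(0);print(P.mean(0).round(4),(np.degrees(np.arctan2(w[:,1],w[:,0]))%120).round(1),np.linalg.norm(w,axis=1).round(4))
g=(p.min(-1)>190).astype(np.uint8);g[:145]=0;g[222:]=0;g[:,:205]=0;g[:,285:]=0
cs=max(cv2.findContours(g,0,2)[0],key=cv2.contourArea);(a,b),ax,_=cv2.fitEllipse(cv2.convexHull(cs));print('crown',a,b,ax,onplane(m,a,b,.028).round(4))
C=cloud(m,d);o=robot.get_obs();M=R.from_quat(o['tool_rot']).as_matrix()
# torch head position in tool frame
T=(C-o['position'])@M
t=T[(d>0)&(abs(T[...,2]+.058)<.012)&(np.hypot(T[...,0],T[...,1])<.04)&(hsv[...,1]*0+p[...,0]>120)];print('head tool',len(t),np.percentile(t,[1,99],axis=0).round(4))
E
```

```text
[(np.int32(24), array([235.3, 171.9])), (np.int32(21), array([263.2, 183. ])), (np.int32(23), array([241.2, 199.9])), (np.int32(19), array([222.8, 206.6]))]
[0.5337 0.1731] [31.2 30.9 30.4] [0.0179 0.0182 0.018 ]
[0.5276 0.1817] [ 4.4 42.1 53.   4.7] [0.0208 0.0263 0.0106 0.0278]
crown 247.4874267578125 183.0056915283203 (57.6819953918457, 62.516483306884766) [0.5339 0.1741 0.028 ]
head tool 5066 [[-0.0209 -0.0233 -0.0597]
 [ 0.0266  0.0223 -0.0469]]
```

Request:
move_arm(motion="-1 0 -0.15 0 -0.03;-1 0.01 -0.3 0 -0.06;-1 0.011 -0.384 0 -0.078;-1 0.011 -0.384 0.08 -0.078;-1 0.011 -0.384 0.15 -0.078;-1 0.011 -0.384 0.15 -0.078;-1 0.011 -0.384 0.15 -0.078")

```text
time: 7.13
position: [0.5308, 0.1719, 0.1264]
tool_rot: [0.998, 0.064, -0.002, 0.0]
ft_force: [-0.4, 1.0, -2.2]
grip_width: 0.049
grip_force: 24.9
```

```bash
python3 - <<'E'
from h import *
p,d,m=snap('wrist');p2,d2,m2=snap('side');pt,dt,mt=snap('top');np.savez('/tmp/c3',p=p,d=d,p2=p2,d2=d2)
o=robot.get_obs();M=R.from_quat(o['tool_rot']).as_matrix();print(o['time'],o['position'],M.round(3))
e=o['position']+M@[.003,-.0005,0];print('torch est',e.round(4))
# crown ellipse in side view vs projected dock centre; torch foot
f=proj(m2,[.5338,.1735,.028]);f2=proj(m2,[.5287,.1765,.028]);print(f,f2)
im=cv2.cvtColor(p,cv2.COLOR_RGB2BGR);im2=cv2.cvtColor(p2,cv2.COLOR_RGB2BGR)
u,v=f.astype(int);b=cv2.resize(im2[v-52:v+28,u-35:u+35],(420,480),interpolation=cv2.INTER_CUBIC)
q=proj(m,[.5338,.1735,.03]);print(q,u-35,v-52)
a=cv2.resize(im[130:270,245:395],(380,354),interpolation=cv2.INTER_CUBIC);a=cv2.copyMakeBorder(a,0,126,0,0,0)
cv2.imwrite('pics/d2.png',np.hstack([a,b]))
E
```

```text
7.2833 [0.532374   0.17264295 0.12807905] [[ 0.992  0.129  0.001]
 [ 0.129 -0.992  0.   ]
 [ 0.001  0.    -1.   ]]
torch est [0.5353 0.1735 0.1281]
[276.96943399 263.50738912] [277.36594384 265.17061401]
[317.54203612 192.4753756 ] 241 211
```

View pics/d2.png

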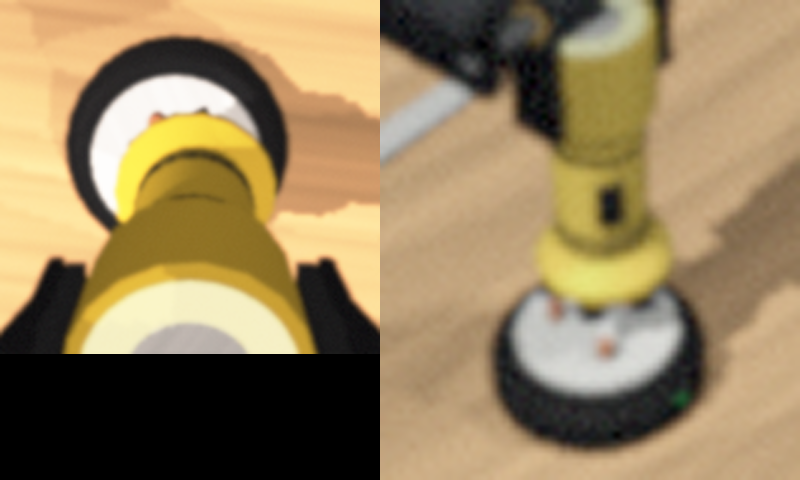

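```bash
python3 - <<'E'
from h import *
z=np.load('/tmp/c3.npz')
def ycol(p,ok=lambda h:(h[...,0]>20)&(h[...,0]<36)&(h[...,1]>130)):
    return ok(cv2.cvtColor(p,cv2.COLOR_RGB2HSV))
p=z['p'];m=robot.camera_model('wrist');Y=ycol(p)
for v in range(176,232,4):
    u=np.nonzero(Y[v,270:370])[0]+270
    print('w',v,u.min() if len(u) else 0,u.max() if len(u) else 0,end=' | ')
W=p.min(-1)>185;print()
for v in range(158,205,4):
    u=np.nonzero(W[v,270:360])[0]+270;k=np.nonzero((p[v,265:370].max(-1)<70))[0]+265
    print('crown',v,(u.min(),u.max()) if len(u) else 0,'puck',(k.min(),k.max()) if len(k) else 0)
p=z['p2'];m2=robot.camera_model('side');Y=ycol(p)
for v in range(225,266,3):
    u=np.nonzero(Y[v,255:310])[0]+255;k=np.nonzero(p[v,255:310].max(-1)<60)[0]+255
    print('s',v,(u.min(),u.max()) if len(u) else 0)
for v in range(262,286,3):
    k=np.nonzero(p[v,250:312].max(-1)<60)[0]+250;w=np.nonzero(p[v,250:312].min(-1)>115)[0]+250
    print('s puck',v,(k.min(),k.max()) if len(k) else 0,'crown',(w.min(),w.max()) if len(w) else 0)
for x in([.532,.174,.0],[.532,.174,.028],[.532,.174,.062],[.532,.174,.1],[.532,.174,.17]):print(x,proj(m,x).round(1),proj(m2,x).round(1))
E
```

```text
w 176 312 328 | w 180 304 338 | w 184 300 344 | w 188 296 349 | w 192 294 351 | w 196 293 352 | w 200 292 353 | w 204 291 353 | w 208 292 352 | w 212 292 351 | w 216 291 349 | w 220 290 348 | w 224 289 351 | w 228 287 354 | 
crown 158 0 puck (np.int64(285), np.int64(344))
crown 162 (np.int64(302), np.int64(325)) puck (np.int64(282), np.int64(348))
crown 166 (np.int64(295), np.int64(333)) puck (np.int64(278), np.int64(350))
crown 170 (np.int64(290), np.int64(337)) puck (np.int64(277), np.int64(352))
crown 174 (np.int64(287), np.int64(340)) puck (np.int64(275), np.int64(355))
crown 178 (np.int64(285), np.int64(342)) puck (np.int64(274), np.int64(356))
crown 182 (np.int64(283), np.int64(299)) puck (np.int64(273), np.int64(356))
crown 186 (np.int64(282), np.int64(295)) puck (np.int64(272), np.int64(357))
crown 190 (np.int64(281), np.int64(293)) puck (np.int64(273), np.int64(357))
crown 194 (np.int64(281), np.int64(291)) puck (np.int64(273), np.int64(356))
crown 198 (np.int64(282), np.int64(290)) puck (np.int64(274), np.int64(355))
crown 202 (np.int64(283), np.int64(290)) puck (np.int64(2
[... 685 characters left out ...]
64(261), np.int64(294)) crown (np.int64(263), np.int64(311))
s puck 271 (np.int64(261), np.int64(293)) crown (np.int64(256), np.int64(311))
s puck 274 (np.int64(261), np.int64(294)) crown (np.int64(253), np.int64(311))
s puck 277 (np.int64(262), np.int64(289)) crown (np.int64(252), np.int64(311))
s puck 280 (np.int64(264), np.int64(289)) crown (np.int64(250), np.int64(311))
s puck 283 (np.int64(267), np.int64(284)) crown (np.int64(250), np.int64(311))
[0.532, 0.174, 0.0] [317.6 188.2] [277.7 271.8]
[0.532, 0.174, 0.028] [317.3 195.2] [277.3 264. ]
[0.532, 0.174, 0.062] [317.  205.7] [276.7 254.1]
[0.532, 0.174, 0.1] [316.5 220.9] [276.  242.4]
[0.532, 0.174, 0.17] [315.1 267.2] [274.7 219.4]
```

The wrist view shows the foot at column 322, while the left peg is at about 307. In the side view the flange is at column 278 and the puck at 277.3. Both put the torch about 4.5 mm too far toward -y. The side view's switch position gives a yaw of about 152°, against pegs at about 151°. I'll correct the offset and descend gently.

Request:
move_arm(motion="-1 0.003 -0.022 0 0;-1 0.003 -0.022 0.02 0;-1 0.003 -0.022 0.04 0;-1 0.003 -0.022 0.05 0;-1 0.003 -0.022 0.05 0;-1 0.003 -0.022 0.05 0")

```text
time: 7.78
position: [0.5313, 0.178, 0.1171]
tool_rot: [0.998, 0.065, -0.0, 0.0]
ft_force: [0.1, -0.4, -2.5]
grip_width: 0.0491
grip_force: 24.9
```

Request:
move_arm(motion="-1 0 0 0.01 0;-1 0 0 0.02 0;-1 0 0 0.025 0;-1 0 0 0.025 0;-1 0 0 0.025 0")

```text
time: 8.2
position: [0.5314, 0.178, 0.1122]
tool_rot: [0.998, 0.065, -0.0, -0.0]
ft_force: [-0.3, 0.7, -2.3]
grip_width: 0.049
grip_force: 24.9
```

Request:
move_arm(motion="-1 0 0 0.01 0;-1 0 0 0.015 0;-1 0 0 0.015 0;-1 0 0 0.015 0")

```text
time: 8.53
position: [0.5314, 0.178, 0.1092]
tool_rot: [0.998, 0.065, -0.0, 0.0]
ft_force: [0.2, 0.2, -1.7]
grip_width: 0.0489
grip_force: 24.9
```

Still no contact 6 mm below the level where the foot would rest on the pegs, so the pegs are in the grooves. Continuing to the seat.

Request:
move_arm(motion="-1 0 0 0.008 0;-1 0 0 0.015 0;-1 0 0 0.015 0;-1 0 0 0.015 0")

```text
time: 8.87
position: [0.5314, 0.178, 0.1062]
tool_rot: [0.998, 0.065, -0.0, 0.0]
ft_force: [0.1, -0.3, -1.8]
grip_width: 0.049
grip_force: 24.9
```

Request:
move_arm(motion="-1 0 0 0.005 0;-1 0 0 0.01 0;-1 0 0 0.01 0;-1 0 0 0.01 0")

```text
time: 9.2
position: [0.5321, 0.178, 0.1058]
tool_rot: [0.998, 0.065, 0.001, -0.0]
ft_force: [-2.1, -0.1, 6.4]
grip_width: 0.0491
grip_force: 24.9
```

Firm contact came at z≈0.106, which is the fully home height. Releasing and retreating upward.

Request:
move_arm(motion="-1 0 0 -0.005 0;0.8 0 0 -0.005 0;0.8 0 0 -0.005 0;0.8 0 0 -0.005 0;0.8 0 0 -0.005 0;0.8 0 0 -0.005 0;0.8 0 0 -0.005 0;0.8 0 0 -0.005 0")

```text
time: 9.87
position: [0.5315, 0.178, 0.1053]
tool_rot: [0.998, 0.065, -0.0, -0.0]
ft_force: [-0.2, 0.1, -1.0]
grip_width: 0.077
grip_force: 0.0
```

Request:
move_arm(motion="0.8 0 0 -0.05 0;0.8 0 0 -0.15 0;0.8 0 0 -0.3 0;0.8 0 0 -0.45 0;0.8 0 0 -0.6 0;0.8 0 0 -0.6 0;0.8 0 0 -0.6 0")

```text
time: 10.45
position: [0.533, 0.1783, 0.2283]
tool_rot: [0.998, 0.065, 0.003, -0.0]
ft_force: [0.1, 0.5, -0.1]
grip_width: 0.0782
grip_force: 0.0
```

```bash
python3 - <<'E'
from h import *
o=robot.get_obs();print(o['time'],o['position'],o['grip_width'],o['ft_force'])
p,d,m=snap('wrist');p2,d2,m2=snap('side');C=cloud(m,d)
c=C[(d>0)&(np.hypot(C[...,0]-.531,C[...,1]-.177)<.05)&(abs(C[...,2]-.166)<.014)]
print('top z',np.median(c[:,2]),np.percentile(c,[1,99],axis=0).round(4))
A=np.c_[c[:,:2]-c[:,:2].mean(0),np.ones(len(c))];print('plane',np.linalg.lstsq(A,c[:,2],rcond=None)[0])
u,v=proj(m2,[.53,.176,.08]).astype(int);im2=cv2.cvtColor(p2,cv2.COLOR_RGB2BGR)
cv2.imwrite('pics/e1.png',cv2.resize(im2[v-60:v+50,u-45:u+45],(490,600),interpolation=cv2.INTER_CUBIC))
E
```

```text
10.45 [0.53301985 0.17826048 0.22825713] 0.07818016683076394 [ 0.12070451  0.46566442 -0.11081764]
top z 0.16372296891716 [[0.5111 0.1523 0.1544]
 [0.5582 0.1982 0.1654]]
plane [-0.03645837 -0.0098698   0.16346158]
```

View pics/e1.png

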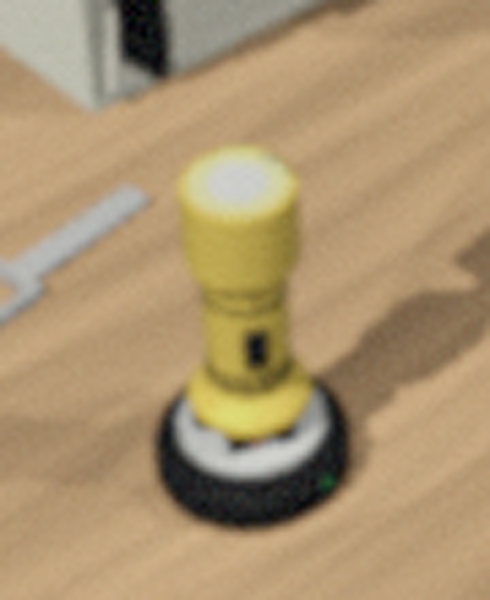

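The torch stands upright and centred on the dock. Its flange is at (250,405), low on the crown, and its top is at z = 0.1637 m, against 0.163 fully home and 0.172 if it were resting on the pegs. The gripper is clear.

```bash
python3 -c "
from rig import robot
print(robot.hand_in())"
```

```text
the job is handed in; nothing more can be done
None
```

The 135 mm torch is upright and fully home on the dock's pegs, released, and the job is handed in at about 10.5 s; the first grasp closed on top of the head (about 22 N, tilting it about 5°) because the fingertips sit about 29 mm shorter than stated, so I regripped using the measured offset.

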